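Set a ratchet board holder back one notch

ROBOT

A 6-joint arm with a two-finger parallel gripper is mounted at the origin on the work surface. World frame = base frame: x ahead of the robot, y to its left, z up, the work surface at z = 0. Lengths are in m, angles in degrees, forces in N, time in s.
With the tool pointing down it reaches from about 0.375 to 0.75 m from the base axis. Payload 9 kg.
Tool frame: the origin (TCP) lies where the fingers leave the gripper's body, on its centre line; the fingertips stand 73 mm ahead of it and the grasp point (between the pads) lies 54 mm ahead of it (robot.tip_reach is the distance from the TCP to the fingertips, in m); z points along the fingers, y is the direction in which the jaws open and shut (so a half turn about z gives the same grasp; the last joint's range is limited). The gripper opens to 85 mm and grips with 20 to 120 N. Pads are 22 mm wide; open, the fingers measure 114 mm over their backs; the gripper's body (76 mm by 85 mm) begins 54 mm behind the grasp point. The pads swing forward as they close: fully open they stand 13 mm farther back than shut.
Start: joints at [-78.134, 5.964, 5.575, 89.605, 0, 77.527], TCP at [0.247, -0.547, 0.304] pointing down, gripper open.
Joint ranges: [-171.21, 171.21], [-48.23, 106.86], [-62.78, 66.21], [-105.2, 120.99], [-86.42, 89.51], [-180, 180]. Speed limits (degrees/s): [127.2, 127.2, 147.25, 180, 180, 180].

INTERFACE

Orientations are given as [roll, pitch, yaw] about the fixed x, y, z axes, in that order (R = Rz(yaw) Ry(pitch) Rx(roll)).
In Python, from plant import robot gives the robot as it stands. Calls block until the motion is done:
- robot.move_pose(position, orientation): joint-space move of the TCP to a pose.
- robot.line_to(position, vel=0.15, rotation=None, guard=None): straight line of the TCP; rotation=None keeps the orientation; vel is the mean speed in m/s. With guard (N) it stops when the force on the tool has changed by that much, and returns True; else False.
- robot.goto_joints(angles): joint-space move.
- robot.set_gripper(opening): finger opening in m; the grip force is fixed at half the most; returns when the fingers have stopped.
- robot.pause(seconds).
- robot.ik(position, orientation): joint angles nearest the present ones, or None.
- robot.observe(): the state.
- robot.grab_frame(name): name is "scene" or "top" or "wrist"; returns the picture (480x640x3 uint8, blue, green, red); there is no depth.
- robot.get_calibration(name): a dict with "vertical_fov" (degrees; the focal length in pixels is half the picture's height over the tangent of half this angle, whatever the lens; pixels are square), "cx", "cy" (the principal point, pixels), "rvec" (rotation vector, rad) and "tvec" (3), from world to camera coordinates, as OpenCV has them. Camera axes: x right, y down, z forward; pixel columns grow to the right and rows downward; lengths in m; the calibration is good to about 2 mm. A picture is of the moment at which its call begins: read the wrist's pose just before it. get_calibration takes no time and is no camera call; for the wrist camera it gives the pose at the moment of the call.
A pose or a line that the arm cannot do raises robot.IKError and nothing moves.
- robot.job_done(): hands the job in, once; it reports no verdict.
The state is a dict: "time": time; "q": joint angles; "qvel": joint speeds; "joint_torque": joint torques, N m; "tool_pos": TCP position; "tcp_rot": TCP orientation; "ft_force": force on the tool from outside, world axes, zero at the start; "torque": the same for the moment, N m; "gripper_width": finger opening in m.
Only numpy, scipy, OpenCV 4.12 (cv2) and the standard library are available. Lean on these libraries where they do the work, as an engineer would, in place of code of your own. Each camera call takes 0.05 s, during which the arm holds its last target. There are 200 camera calls.

TASK

The circuit board in the ratchet holder is tilted one notch too far. Working with the fingertips from outside, never taking the lever or the peg between the fingers, lift the ratchet pawl by pushing its thumb lever, push the wheel backward one notch by its finger peg so that the board lies level, and push the pawl back down fully into the notch. Do not touch the circuit board, and leave the tub, the screwdriver and the little bottle where they are.

Things in the scene. Friction and masses are not known exactly. Their poses are not given: they have to be found in the camera images.
- stand: Grey stand of the board holder, screwed down, base plate 140 x 160 x 14 mm. Origin: on its underside (on a 3 mm mat), straight below the middle of the ratchet wheel. z up; x along the axle, away from the robot towards the board; y to the left seen from the robot; turned up to 0.45 rad. Heights below are above this origin. A bearing plate is behind the wheel, x = 20 to 32 mm, up to 178 mm high.
- axle (a point): Centre of the steel ratchet wheel, on its axle, height 105 mm. Wheel: 122 mm over its 12 saw teeth, 16 mm thick, upright, in the stand's plane x = 0 (x from -8 to 8 mm), top at 166 mm. The axle runs along the stand's x.
- wheel (a joint): Wheel angle (rad); grows as it turns backward: its top and the peg go towards the stand's -y (right, seen from the robot). -0.06 to 0 at the start; one notch is 0.524, there the board is level. Limits -0.12 and 1.25; stays where it is left; about 2 N at the peg turns it. A seated pawl blocks it at about 0.01, in the next notch at about 0.53. The pawl seats fully from 0.44 to 0.53, not beyond.
- peg (a point): Middle of the wheel's finger peg: aluminium rod 12 mm thick, 50 mm long, from the wheel's front towards the robot (stand x = -66 to -16 mm, this point -46), 64 mm from the axle, on a dark arm 20 mm wide at x = -18 to -10 mm. At wheel angle 0 it is 15 degrees left of the top (y = 16.6, height 166.8 mm), one notch back 15 degrees right of it (y = -16.6, same height). Free space in front.
- pawl (a joint): Angle of the pawl (rad): 0 is fully down in a notch (a stop); grows as it is lifted, to a stop at 0.75. The nose clears the teeth above about 0.15. Stiff hinge: it stays wherever it is left (about 2.5 N at the lever moves it).
- pawl_hinge (a point): Pawl hinge, axis along the stand's x: stand x = 0, y = -58 mm, height 165.5 mm. The pawl is a dark steel bar, 16 mm wide, that lies from here to the left (+y) over the wheel's top; its nose, 57 mm from the hinge, drops between two teeth. The bar's upper side is at 175.5 mm when down.
- lever_top (a point): Top middle of the pawl's thumb lever, which stands straight up from the hinge when the pawl is down; this point is 44 mm from the hinge. Black thumb piece 30 mm (x) x 9 mm (y) x 14 mm high on a stem 14 x 8 mm. Pushing the lever towards the stand's -y (right, seen from the robot) lifts the nose; pushing it back to +y until upright lowers it.
- board: Green circuit board, 86 x 100 mm, in its two aluminium clamp bars, on the wheel's axle behind the stand's plate (stand x = 49 to 143 mm); turns with the wheel, tilted 30 degrees at the start. Origin on the axle at the wheel's middle. Must not be touched.
- tub: Blue round solder-paste tub, 60 mm wide, 62 mm high, left of the stand. Origin: centre of its underside. Bystander.
- screwdriver: Small screwdriver, 150 mm long, lying on the mat between robot and stand. Origin: underside, middle. Bystander.
- flux: Little amber bottle, 32 mm wide, 70 mm high, right of the stand. Origin: centre of its underside. Bystander.

How it is judged:
By the outcome, as a careful person would: the job done as asked, in the order asked, and still so for the second after the job is handed in, with the robot touching nothing.
It also fails if it takes over 58 s, if anything falls off the work surface, if the arm or the gripper's body presses on something with over 40 N, if the wrist force passes 120 N, or if a joint passes its speed limit or range.

## Working session

There is one attempt and no reset: what is moved stays moved. The work goes in short steps, each a Python script; the robot and the scene stay as the last script left them, time stands still between calls to the robot, and variables do not carry over. Pictures are saved under pics/ and viewed, about 8 in all and at most 12, crops included, and the job is handed in when it is done.

```bash
mkdir -p pics; ls; python3 - <<'E'
from plant import robot
import cv2,numpy as np
ims=[]
for n in ["scene","top","wrist"]:
    c=robot.get_calibration(n); im=robot.grab_frame(n)
    R=cv2.Rodrigues(np.array(c["rvec"],float))[0]
    print(n,c, "campos",-R.T@np.array(c["tvec"]).ravel())
    cv2.imwrite(f"pics/{n}0.png",im)
print(robot.observe())
E
```

```text
pics
scene {'vertical_fov': 55.867295378540256, 'cx': 314.53837326992624, 'cy': 244.72495133211896, 'rvec': array([ 2.04240501,  0.86655149, -0.42696747]), 'tvec': array([-0.40616069, -0.08613521,  1.25718068])} campos [ 1.04455851 -0.47296409  0.66188484]
top {'vertical_fov': 57.300712910380334, 'cx': 317.284789754684, 'cy': 238.4958300881686, 'rvec': array([ 2.14306822, -2.14140381,  0.24762629]), 'tvec': array([0.01938392, 0.55151724, 0.78637749])} campos [0.39547185 0.05563402 0.8737525 ]
wrist {'vertical_fov': 64.63218508621003, 'cx': 317.0294289015718, 'cy': 240.98362646228543, 'rvec': array([-2.4063222 ,  1.55191599,  0.25238403]), 'tvec': array([-0.59971684, -0.04066914,  0.38069793])} campos [ 0.32127073 -0.51365929  0.37307431]
{'time': 0.15, 'q': array([-7.81331073e+01,  5.99327941e+00,  5.53654239e+00,  8.96065201e+01,
       -2.56401117e-03,  7.75271392e+01]), 'qvel': array([ 0.00678252, -0.05825554,  0.15094609,  0.07940623,  0.0088404 ,
        0.06448666]), 'joint_torque': array([ 2.33792365e-03, -5.57353234e+01,  5.04008996e+01,  1.24078133e-02,
       -3.21980770e-04,  1.42577935e-05]), 'tool_pos': array([ 0.2472491 , -0.54646907,  0.30326794]), 'tcp_rot': array([-1.79937682e+02, -1.11586073e-02,  2.43397489e+01]), 'ft_force': array([-0.67197374,  0.02088503, -0.4617842 ]), 'torque': array([ 0.01045932, -0.03749938,  0.0044723 ]), 'gripper_width': 0.08565483301021327}
```

View pics/scene0.png

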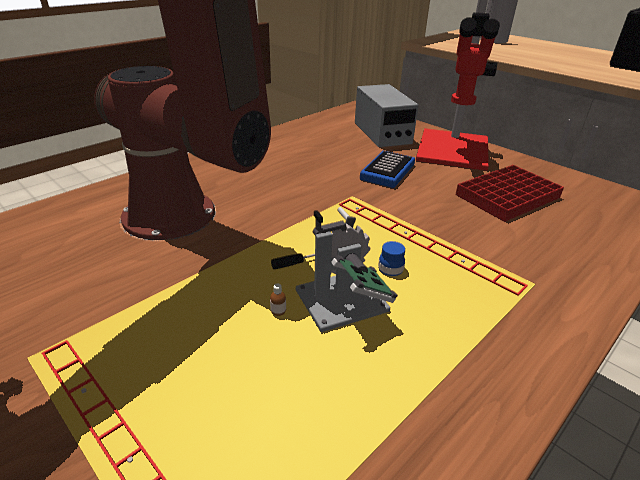

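View pics/top0.png

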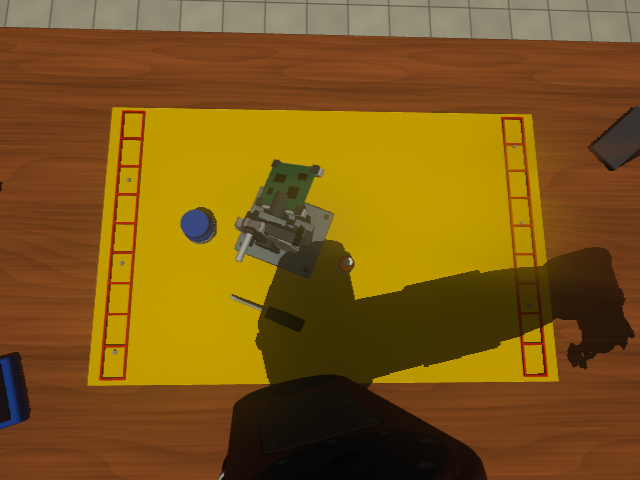

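The scene view shows the stand near (345,275), the blue tub at (393,255), the bottle at (278,300) and the screwdriver at (290,262). In the top view, the stand is near (285,235) and the peg near (245,247). I'll enlarge the top view next.

```bash
python3 - <<'E'
import cv2
im=cv2.imread("pics/top0.png")[150:290,220:360]
cv2.imwrite("pics/topc.png",cv2.convertScaleAbs(cv2.resize(im,(595,595),interpolation=cv2.INTER_CUBIC),alpha=1.6))
E
```

```text
(no output)
```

View pics/topc.png

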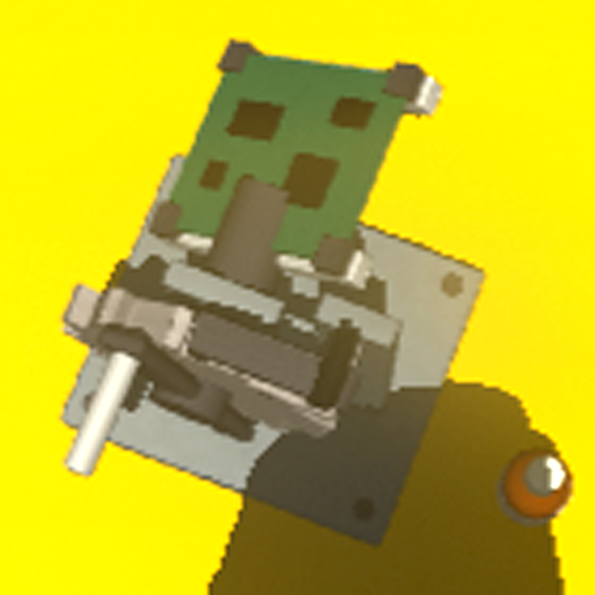

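The crop shows plate corners at (485,270), (380,545) and (65,418), the peg from (125,360) to (80,465), and the thumb piece near (335,365). I'll cast these to their heights.

```bash
cat > h.py <<'E'
import cv2,numpy as np
def cam(c):
    f=240/np.tan(np.radians(c["vertical_fov"])/2)
    K=np.array([[f,0,c["cx"]],[0,f,c["cy"]],[0,0,1]])
    return K,np.array(c["rvec"],float),np.array(c["tvec"],float).ravel()
def ray(c,p):
    K,r,t=cam(c);R=cv2.Rodrigues(r)[0]
    d=R.T@np.linalg.solve(K,[p[0],p[1],1]);return -R.T@t,d/np.linalg.norm(d)
def onz(c,p,z):
    o,d=ray(c,p);return o+d*(z-o[2])/d[2]
def proj(c,X):
    K,r,t=cam(c);return cv2.projectPoints(np.array(X,float).reshape(-1,3),r,t,K,None)[0][:,0]
def S2W(o,yaw,P):
    c,s=np.cos(yaw),np.sin(yaw);P=np.atleast_2d(P)
    return P@np.array([[c,s,0],[-s,c,0],[0,0,1]])+np.array(o)
E
python3 - <<'E'
from plant import robot
from h import *
c=robot.get_calibration("top")
P=lambda u,v,z: onz(c,(220+(u+.5)/4.25-.5,150+(v+.5)/4.25-.5),z)
fr,nr,nl=P(485,270,.017),P(380,545,.017),P(65,418,.017)
print(fr,nr,nl, np.linalg.norm(fr-nr),np.linalg.norm(nr-nl))
a=fr-nr;b=nl-nr;print(np.degrees([np.arctan2(a[1],a[0]),np.arctan2(-b[0],b[1])]))
t,bb=P(80,465,.172),P(125,360,.172);d=bb-t;print("peg",t,bb,np.linalg.norm(d),np.degrees(np.arctan2(d[1],d[0])))
print("lever",P(335,365,.2125))
print("tub",onz(c,(197,222),.065),"flux",P(540,475,.073),"sd",onz(c,(233,296),.01),onz(c,(303,326),.01))
E
```

```text
[ 0.61011144 -0.01499054  0.017     ] [0.47974782 0.03469999 0.017     ] [0.53831091 0.18021662 0.017     ] 0.13951280705739783 0.15685894228213532
[-20.86527745 -21.92229448]
peg [0.49454869 0.15150415 0.172     ] [0.53495816 0.13568311 0.172     ] 0.043396206934627965 -21.38123407140801
lever [0.52546897 0.0557234  0.2125    ]
tub [0.57916676 0.24504248 0.065     ] flux [ 0.50470764 -0.03336498  0.073     ] sd [0.44508137 0.1819466  0.01      ] [0.38753858 0.04613025 0.01      ]
```

```bash
python3 - <<'E'
from plant import robot
from h import *
from scipy.spatial.transform import Rotation as Ro
o=np.array([.548,.110,.003]);yaw=np.radians(-21.4)
s=robot.observe();c=robot.get_calibration("wrist")
RT=Ro.from_euler("xyz",s["tcp_rot"],degrees=True).as_matrix()
Rc=cv2.Rodrigues(cam(c)[1])[0];cp=-Rc.T@cam(c)[2]
print("cam in tool",RT.T@(cp-s["tool_pos"]),"axes\n",RT.T@Rc.T)
t_cam=RT.T@(cp-s["tool_pos"]);A=RT.T@Rc.T
tgt=S2W(o,yaw,[-.02,-.02,.165])[0]
for el in (15,30,45,60):
  for d in (.2,.25,.3):
   for flip in (0,180):
    e=np.radians(el);fw=S2W([0,0,0],yaw,[np.cos(e),0,-np.sin(e)])[0]
    rt=np.cross(fw,[0,0,1]);rt/=np.linalg.norm(rt);dn=np.cross(fw,rt)
    Rw=np.c_[rt,dn,fw]@Ro.from_euler("z",flip,degrees=True).as_matrix()
    Rt=Rw@A.T; p=tgt-fw*d-Rt@t_cam
    eu=Ro.from_matrix(Rt).as_euler("xyz",degrees=True);q=robot.ik(p,eu)
    if q is not None: print(el,d,flip,p.round(3),eu.round(1),np.round(q))
for y in (68.6,-111.4):
  for P in ([-.046,.04,.225],[-.014,-.03,.268],[-.014,-.12,.268]):
    p=S2W(o,yaw,P)[0];q=robot.ik(p,[180,0,y]);print(y,p.round(3),None if q is None else np.round(q))
E
```

```text
cam in tool [ 0.08097333  0.00056129 -0.06989451] axes
 [[ 7.44323535e-05 -9.49314652e-01 -3.14327354e-01]
 [ 9.99999810e-01  2.62880871e-04 -5.57139941e-04]
 [ 6.11531758e-04 -3.14327253e-01  9.49314492e-01]]
45 0.2 180 [0.487 0.112 0.283] [180.   26.7 158.6] [  3. -39. -37.  66. -11.  22.]
45 0.25 180 [0.454 0.125 0.319] [180.   26.7 158.6] [  5. -43. -36.  72. -12.  24.]
45 0.3 180 [0.421 0.138 0.354] [180.   26.7 158.6] [  8. -46. -34.  78. -13.  27.]
60 0.2 180 [0.516 0.101 0.289] [180.   11.7 158.6] [ -1. -19. -20.  78.  -4.  20.]
60 0.25 180 [0.493 0.11  0.332] [180.   11.7 158.6] [ -0. -22. -17.  83.  -4.  21.]
60 0.3 180 [0.469 0.119 0.376] [180.   11.7 158.6] [  1. -24. -14.  88.  -4.  22.]
68.6 [0.52  0.164 0.228] [  4.  -4. -12.  82.   0. 115.]
68.6 [0.524 0.087 0.271] [ -5.  -6. -10.  86.   0. 107.]
68.6 [0.491 0.003 0.271] [-15. -13. -16.  87.   0.  96.]
-111.4 [0.52  0.164 0.228] [  4.  -4. -12.  82.   0. -65.]
-111.4 [0.524 0.087 0.271] [ -5.  -6. -10.  86.   0. -73.]
-111.4 [0.491 0.003 0.271] [-15. -13. -16.  87.   0. -84.]
```

```bash
python3 - <<'E'
from plant import robot
from h import *
robot.set_gripper(0.0)
robot.move_pose([.454,.125,.330],[180,26.7,158.6])
robot.pause(.2)
c=robot.get_calibration("wrist");im=robot.grab_frame("wrist");np.save("w1.npy",c,allow_pickle=True)
cv2.imwrite("pics/w1.png",im)
s=robot.observe();print(s["time"],s["tool_pos"],s["gripper_width"],s["ft_force"])
o=np.array([.548,.110,.003]);yaw=np.radians(-21.4)
for n,P in dict(lever=[0,-.058,.2095],pegtip=[-.066,.018,.1665],axle=[-.008,0,.105],hinge=[-.008,-.058,.1655]).items(): print(n,proj(c,S2W(o,yaw,P))[0].round(1))
E
```

```text
3.6583 [0.45415292 0.12468651 0.32997699] 2.6974947375368953e-05 [-0.30402754 -0.17067385 -0.02185344]
lever [258.1 299.6]
pegtip [382.8 172.9]
axle [342.6 188.7]
hinge [263.8 241.4]
```

View pics/w1.png

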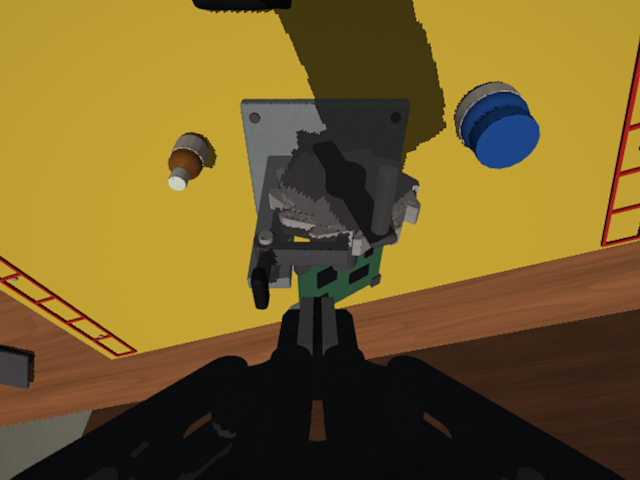

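The wrist view (image inverted) shows the front base plate corners near (243,100) and (408,100), the peg end near (388,170), the hinge boss near (265,238) and the thumb piece near (261,288). These agree with my predictions to within a few pixels. I'll zoom in to refine them.

```bash
python3 - <<'E'
import cv2
im=cv2.imread("pics/w1.png")[90:315,225:445]
cv2.imwrite("pics/w1c.png",cv2.convertScaleAbs(cv2.resize(im,None,fx=2.6,fy=2.6,interpolation=cv2.INTER_CUBIC),alpha=2))
E
```

```text
(no output)
```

View pics/w1c.png

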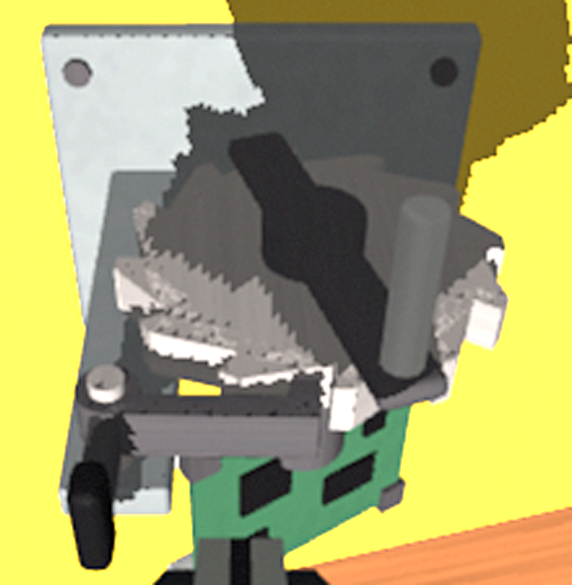

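Crop positions (scale 2.6): plate top-edge corners (44,38) and (481,38), peg end circle centre (424,213), hinge pin head (107,383), thumb piece spanning x 73–114 and centred near (93,515).

```bash
python3 - <<'E'
from h import *
c=np.load("w1.npy",allow_pickle=True).item()
P=lambda u,v,z: onz(c,(225+(u+.5)/2.6-.5,90+(v+.5)/2.6-.5),z)
a,b=P(44,38,.017),P(481,38,.017);d=b-a
print(a,b,np.linalg.norm(d),"yaw",np.degrees(np.arctan2(-d[0],d[1])))
pt=P(424,213,.1695);pb=P(402,368,.1695);e=pb-pt
print("pegtip",pt,pb,np.linalg.norm(e),np.degrees(np.arctan2(e[1],e[0])))
yaw=np.radians(-21.4);ex=np.array([np.cos(yaw),np.sin(yaw)]);ey=np.array([-ex[1],ex[0]])
def st(n,X): print(n,X.round(4),"stand xy rel plate mid:",(X-(a+b)/2)[:2]@ex,(X-(a+b)/2)[:2]@ey)
st("pegtip",pt);st("pegbase",pb);st("hingepin",P(107,383,.1685));st("thumb front",P(95,480,.2055));st("thumb back top",P(96,562,.2125))
E
```

```text
[0.48072797 0.03880875 0.017     ] [0.53778544 0.18408361 0.017     ] 0.15607798830373382 yaw -21.442680857087094
pegtip [0.49332862 0.1537893  0.1695    ] [0.53841769 0.13673416 0.1695    ] 0.04820686451305239 -20.71934435256025
pegtip [0.4933 0.1538 0.1695] stand xy rel plate mid: -0.030279956847795022 0.033612022119149876
pegbase [0.5384 0.1367 0.1695] stand xy rel plate mid: 0.01792350606385955 0.034184690875528036
hingepin [0.5161 0.0622 0.1685] stand xy rel plate mid: 0.024307363157134373 -0.04336211813663658
thumb front [0.5127 0.0647 0.2055] stand xy rel plate mid: 0.020231262062454344 -0.042261899446528965
thumb back top [0.5337 0.0549 0.2125] stand xy rel plate mid: 0.043348794618333006 -0.0437025876235109
```

```bash
cat >> h.py <<'E'
from plant import robot
O=np.array([.5482,.1115,.003]);YAW=np.radians(-21.4);RPY=[180,0,68.6]
def W(x,y,z): return S2W(O,YAW,[x,y,z+robot.tip_reach])[0]   # fingertip in stand frame -> TCP
def go(x,y,z,**k): return robot.line_to(W(x,y,z),**k)
def rep(n):
    s=robot.observe();t=S2W([0,0,0],-YAW,s["tool_pos"]-O)[0];f=S2W([0,0,0],-YAW,s["ft_force"])[0]
    print(n,round(s["time"],2),"tip(stand,mm)",(1e3*(t-[0,0,robot.tip_reach])).round(1),"F",f.round(1))
E
python3 - <<'E'
from h import *
print(robot.tip_reach)
robot.move_pose(W(-.016,-.022,.25),RPY);rep("above")
go(-.016,-.022,.196,vel=.1);rep("down")
print(go(-.016,-.055,.196,vel=.03,guard=1.5));rep("touch")
E
```

```text
0.0726
above 4.97 tip(stand,mm) [-16.1 -21.9 250.2] F [-0.5 -0.3 -0.5]
down 5.66 tip(stand,mm) [-15.9 -21.9 196.6] F [-0.3 -0.5  0.2]
True
touch 6.41 tip(stand,mm) [-16.1 -44.7 195.8] F [ 0.3 -0.4  0. ]
```

```bash
python3 - <<'E'
from h import *
print(go(-.016,-.050,.196,vel=.03));rep("mid")
print(go(-.016,-.0555,.196,vel=.03));rep("pushed")
go(-.016,-.040,.196,vel=.08)
go(-.046,.055,.20,vel=.2);rep("clear")
c=robot.get_calibration("wrist");im=robot.grab_frame("wrist");cv2.imwrite("pics/w2.png",im)
go(-.046,.055,.148,vel=.1)
print(go(-.046,.025,.148,vel=.03,guard=1.5));rep("touch peg")
E
```

```text
False
mid 6.75 tip(stand,mm) [-16.1 -50.2 195.8] F [-1.1 -0.6  0.7]
False
pushed 7.08 tip(stand,mm) [-16.  -55.8 196. ] F [0.5 0.5 0.3]
clear 8.07 tip(stand,mm) [-45.9  54.5 199.8] F [-0.2  0.2 -0. ]
True
touch peg 9.46 tip(stand,mm) [-46.1  35.5 147.8] F [-1.   0.3  1. ]
```

View pics/w2.png

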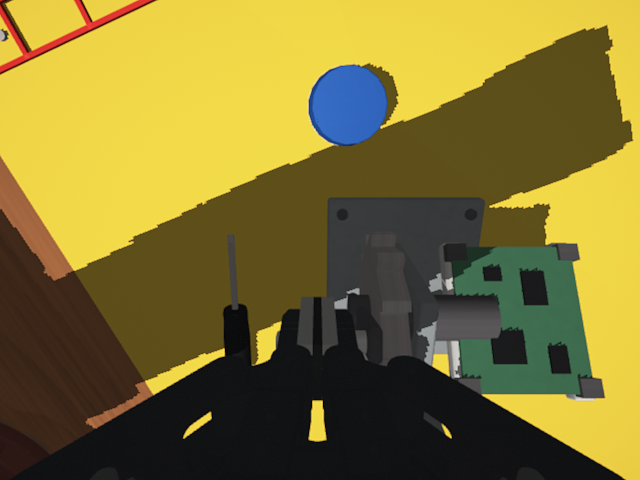

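The wrist view shows the peg beside the closed fingers near (355,310), but the body hides the pawl. I'll check the pawl in the scene camera, before against now.

```bash
python3 - <<'E'
from h import *
im=robot.grab_frame("scene");cv2.imwrite("pics/scene1.png",im)
f=lambda a:cv2.convertScaleAbs(cv2.resize(a[195:275,290:370],(400,400),interpolation=cv2.INTER_CUBIC),alpha=1.5)
cv2.imwrite("pics/sc1.png",np.hstack([f(cv2.imread("pics/scene0.png")),f(im)]))
E
```

```text
(no output)
```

View pics/sc1.png

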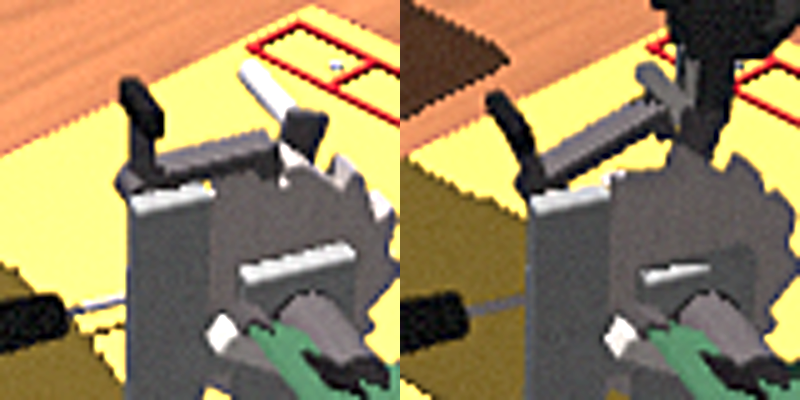

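The pawl is lifted (lever leaning right, bar raised by about 0.4 rad). Now I'll push the peg.

```bash
python3 - <<'E'
from h import *
go(-.046,.010,.148,vel=.03);go(-.046,.0018,.148,vel=.015);robot.pause(.2);rep("pushed")
go(-.046,.03,.148,vel=.1);go(-.046,.03,.25,vel=.2);rep("up")
robot.move_pose([.454,.125,.345],[180,26.7,158.6]);robot.pause(.2)
c=robot.get_calibration("wrist");im=robot.grab_frame("wrist");np.save("w3.npy",c,allow_pickle=True)
cv2.imwrite("pics/w3.png",im);rep("look")
cv2.imwrite("pics/w3c.png",cv2.convertScaleAbs(cv2.resize(im[90:315,225:445],None,fx=2.6,fy=2.6,interpolation=cv2.INTER_CUBIC),alpha=2))
E
```

```text
pushed 11.43 tip(stand,mm) [-45.9   1.7 148.1] F [0.8 0.5 0.2]
up 12.52 tip(stand,mm) [-46.1  29.7 249. ] F [-0.   0.5 -0.7]
look 14.17 tip(stand,mm) [-92.5 -21.8 269.3] F [0.3 1.2 0.9]
```

View pics/w3c.png

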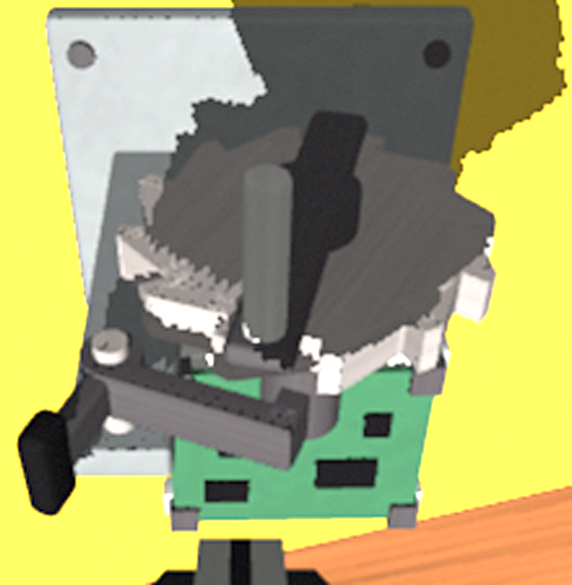

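The peg end is now at (267,182) and its base near (263,332). The hinge pin is at (111,347), the plate corners at (48,23) and (472,23), the board looks level, and the pawl is raised.

```bash
python3 - <<'E'
from h import *
c=np.load("w3.npy",allow_pickle=True).item()
P=lambda u,v,z: S2W([0,0,0],-YAW,onz(c,(225+(u+.5)/2.6-.5,90+(v+.5)/2.6-.5),z)-O)[0]*1e3
for n,u,v,z in (("tip",267,182,.1698),("base",263,332,.1698),("pin",110,347,.1685),("cr",48,23,.017),("cl",472,23,.017),("lever",46,465,.208)): print(n,P(u,v,z).round(1))
for y in (-17.,-16,-15,-14): print(y, np.radians(15)-np.arcsin(y/64))
E
```

```text
tip [-65.5 -15.5 166.8]
base [-18.2 -15.7 166.8]
pin [-11.6 -57.9 165.5]
cr [-35.4 -92.7  14. ]
cl [-35.3  63.6  14. ]
lever [ -7.4 -70.7 205. ]
-17.0 0.5306515411276205
-16 0.514479642941228
-15 0.4983749986446923
-14 0.4823326487199827
```

Wheel measures about 0.507 rad, inside 0.44–0.53. Now I'll push the pawl back down.

```bash
python3 - <<'E'
from h import *
robot.move_pose(W(-.016,-.106,.25),RPY);go(-.016,-.106,.196,vel=.12);rep("start")
print(go(-.016,-.080,.196,vel=.03));rep("mid")
print(go(-.016,-.0680,.196,vel=.02,guard=12));rep("stop");robot.pause(.3);rep("held")
go(-.016,-.105,.196,vel=.08);go(-.016,-.105,.25,vel=.15)
robot.move_pose([.454,.125,.345],[180,26.7,158.6]);robot.pause(.2)
c=robot.get_calibration("wrist");im=robot.grab_frame("wrist");np.save("w4.npy",c,allow_pickle=True)
sc=robot.grab_frame("scene");cv2.imwrite("pics/w4.png",im);rep("look")
f=lambda a,s:cv2.convertScaleAbs(cv2.resize(a,s,interpolation=cv2.INTER_CUBIC),alpha=1.8)
cv2.imwrite("pics/w4c.png",np.hstack([f(im[90:315,225:445],(484,495)),f(sc[195:275,290:340],(309,495))]))
E
```

```text
start 15.95 tip(stand,mm) [ -16.1 -105.8  196.6] F [ 0.  -0.4  0.5]
False
mid 16.97 tip(stand,mm) [-16.1 -79.9 195.8] F [-0.5 -0.2 -0.4]
True
stop 17.43 tip(stand,mm) [-15.9 -72.9 196.1] F [ 0.2 -6.   4. ]
held 17.73 tip(stand,mm) [-16.  -73.  195.8] F [-0.2 -4.7  5. ]
look 20.27 tip(stand,mm) [-92.4 -22.  269.2] F [-1.  -0.8 -0. ]
```

View pics/w4c.png

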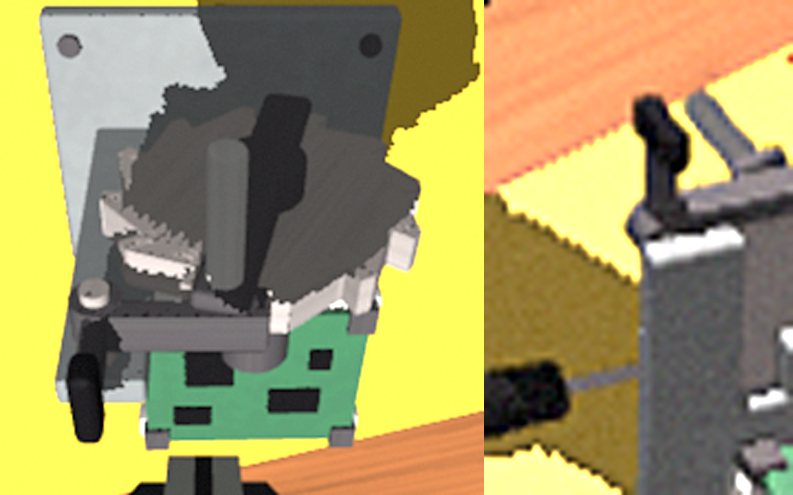

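The pawl bar lies flat, the lever is upright and the board is level. In the crop, the peg end is at (228,150) and the hinge pin at (94,292). I'll do a last numeric check, compare the lever with the start picture, then hand in.

```bash
python3 - <<'E'
from h import *
c=np.load("w4.npy",allow_pickle=True).item();c1=np.load("w1.npy",allow_pickle=True).item()
P=lambda c,k,u,v,z: S2W([0,0,0],-YAW,onz(c,(225+(u+.5)/k-.5,90+(v+.5)/k-.5),z)-O)[0]*1e3
y=P(c,2.2,228,151,.1698)[1];print("peg y",y,"theta",np.radians(15)-np.arcsin(y/64))
print("thumb back top now",P(c,2.2,89,436,.2125).round(1),"start",P(c1,2.6,96,562,.2125).round(1))
# bar upper edge slope (front edge, x=-8): stand y,z on the plane x=-8
def onx(c,k,u,v):
    o,d=ray(c,(225+(u+.5)/k-.5,90+(v+.5)/k-.5));n=S2W([0,0,0],YAW,[1,0,0])[0]
    return S2W([0,0,0],-YAW,o+d*((n@O-.008-n@o)/(n@d))-O)[0]*1e3
print("bar end lower/upper now",onx(c,2.2,267,318),onx(c,2.2,267,349),"start",onx(c1,2.6,322,415),onx(c1,2.6,322,457))
robot.job_done()
E
```

```text
peg y -15.201988653096496 theta 0.5016227757231824
thumb back top now [  7.2 -57.1 209.5] start [  7.1 -58.  209.5]
bar end lower/upper now [ -8.          -1.57808744 173.38477963] [ -8.          -2.33172586 187.317264  ] start [ -8.          -0.72609934 173.5481028 ] [ -8.          -1.58683925 188.23374922]
the job is handed in; nothing more can be done
```

I did the job in the order asked and handed it in after about 20 s of robot time. The fingers stayed closed throughout, so neither the lever nor the peg was ever taken between them.

1. **Lift the pawl:** I pushed the thumb lever right from outside. The scene picture showed the pawl raised by about 0.4 rad.
2. **Turn the wheel:** I pushed the peg back one notch. The camera gave a wheel angle of about 0.507 rad then and 0.502 rad at the end, inside the 0.44–0.53 range where the pawl seats. The board looks level.
3. **Lower the pawl:** I pushed the lever back until it met a firm stop, where the 12 N force guard tripped. The fingertip was within 1 mm of the upright position I expected.

**Last checks:** the thumb lever and the pawl's nose end are back within about 1 mm of where they were at the start, when the pawl was seated. The robot then stood clear of everything.

The fingertips stayed well away from the board, tub, screwdriver and bottle. I did not measure the tub, screwdriver and bottle again at the end.

**Weak spots:**
- The first light touch on the lever stopped 2 mm further on than I had computed, probably guard delay.
- The force readings while pushing were near the noise, so I relied on pictures to confirm the pawl lift and the wheel turn.

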